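Isolate the pump drive and drive out the seized roller pin

ROBOT

A 7-joint arm with a two-finger parallel gripper is mounted at the origin on the work surface; the furniture and walls round the work are solid. World frame = base frame: x ahead of the robot, y to its left, z up, the work surface at z = 0. Lengths are in mm, angles in rad, forces in N, time in s.
With the tool pointing down it reaches from about 350 to 775 mm from the base axis. Payload 3.1 kg.
Tool frame: the origin (TCP) lies at the centre of the arm's flange, where the gripper is bolted on; the fingertips stand 173 mm ahead of it and the grasp point (between the pads) lies 155 mm ahead of it; z points along the fingers, y is the line along which they close (so a half turn about z gives the same grasp; the last joint's range is limited). The gripper opens to 85 mm and grips with 20 to 120 N. Pads are 22 mm wide; open, the fingers measure 114 mm over their backs; the gripper's body (76 mm by 85 mm) begins 54 mm behind the grasp point. The pads swing forward as they close: fully open they stand 13 mm farther back than shut.
Start: joints at [1.226, 0.311, 0.014, 1.512, -0.004, 1.319, -0.027], TCP at [164.042, -524.979, 404.704] pointing down, gripper open.
Joint ranges: [-2.7, 2.7], [-0.3, 1.91], [-1.27, 1.3], [0.12, 2.57], [-1.44, 4.58], [0.2, 2.03], [-3.05, 3.05]. Speed limits (rad/s): [2.79, 2.79, 3.14, 3.14, 3.14, 3.14, 3.14].

INTERFACE

Orientations are given as a 3x3 rotation matrix whose columns are the frame's x, y, z axes.
In Python, from workcell import robot, eyes gives the robot as it stands.
- The arm moves only by the tool send_rows, never from a script. Its argument "steps" is text: rows parted by semicolons, each of 7 numbers parted by spaces: the finger opening in mm, from 0 to 85.4, then the shift along the tool's x, y, z in mm, then the turn, a rotation vector about the tool's x, y, z in rad. In form: fingers dx dy dz wx wy wz; .... A call has 1 to 8 rows; each row is the pose to reach, as a shift and turn from the pose commanded when the call began, along the tool's axes at that moment; what a row does not reach only later rows make up. A row lasts 1/8 s, in which the tool goes at most 62.5 mm and 10.7 degrees, less where a joint would pass 70% of its speed; a pose out of reach is approached as far as the arm can. A call with a gripper value outside its range is refused whole. The fingers move at their own pace and stop on an object; "newtons" is the grip in N (left out, the last holds). Time passes only in rows, so rows that repeat a pose let the fingers close. It gives the time, the measured TCP pose, the force, the opening and the grip force at its end, in the units of the state.
- robot.read_state(): the state, without advancing time (a new reading comes with each control period).
- eyes.camera(name): name is "scene" or "top" or "wrist"; returns (picture, depth): 400x640x3 uint8, red, green, blue; 400x640 float32, mm along the optical axis (not along the pixel's ray), 0 where there is no reading.
- eyes.camera_params(name): a dict with "mtx" (3x3 intrinsics, pixels), "dist_coeffs" ([k1, k2, p1, p2, k3] as OpenCV has them; the pictures are not rectified), "xyz" and "orientation" of the camera in the world; the wrist camera has in their place "T_tool_cam" (4x4, takes a point from camera to tool coordinates, whose origin is the TCP and whose axes are the flange's). Camera axes: x right, y up, looking along -z (the intrinsics and any distortion apply to the point x, -y, -z); pixel columns grow to the right and rows downward; lengths in mm; the calibration is good to about 2 mm. A picture is of the moment at which its call begins: read the wrist's pose just before it. camera_params takes no time and is no camera call.
- robot.finish_job(): hands the job in; it is judged then, once.
Trained networks look in the newest picture that a camera, given by its name, has taken for a name from the list of things; names that differ only in an ending like _2 or _b are one class to them, and where a whole thing is asked for, a point or a joint stands for the part that bears it (a point fixed in the world has none). Each returns a list of dicts, best first, with "confidence" (0 to 1); they miss things now and then, are a little off and sometimes report something else, mostly with a low value. They report only what shows in the picture. A call takes as long as a camera call.
- eyes.look_for(target, camera): "uv" ([column, row] in pixels, amid what is visible of it).
- eyes.regions_of(target, camera): "mask" (400x640 bool, what is visible of it) and "uv" ([column, row] in pixels, amid what is visible of it).
The state is a dict: "time": time; "q": joint angles; "joint_velocities": joint speeds; "joint_torque": joint torques, N m; "eef_pos": TCP position; "orientation": TCP orientation; "contact_force": force on the tool from outside, world axes, zero at the start; "moment": the same for the moment, N m; "grip_width": opening from 0.0 (shut) to 1.0 (fully open); "finger_force": force on a finger pad.
Only numpy, scipy, OpenCV 4.12 (cv2) and the standard library are available. Lean on these libraries where they do the work, as an engineer would, in place of code of your own. Each camera call takes 0.05 s, during which the arm holds its last target. There are 200 camera calls.

TASK

Make the pump drive safe first: pull the red locking toggle of the isolator outward, flip it over to its green side and let it spring home. Then take the orange-handled drift punch from its blue stand and, with its tip in the yellow-ringed bore of the leaning roller carrier, drive the seized axle pin down through until it is clear of the roller (practically as far as it will go). Put the punch back in its stand, and leave the bottles, jar and vial standing where they are.

Things in the scene. Friction and masses are not known exactly. Their poses are not given: they have to be found in the camera images.
- isolator: fixed grey switch box, 90 x 80 mm, 54 high, yellow top plate; origin at the centre of its underside. A red bat (the toggle) stands up from the top; it swings in the box's x-z plane about an axis along the box's y that passes 56 mm above the origin. Its red stripe lies on the box's -x side, the green one on the +x side. Two small steel gate walls beside the bat's foot reach 22 mm above the pivot
- toggle (a joint): swing of the toggle, rad: 0 at the start (leaning 30 degrees to the box's -x, the red side), 1.047 when flipped right over (leaning 30 degrees to +x, the green side). No spring in the swing: it turns easily once unlocked, and stays. It is locked at both ends unless pulled out
- pull (a joint): how far the toggle is pulled outward along its own length, m: 0 home, 0.014 at the stop; spring-loaded (3 N at home, 7 N at the stop). About 9 mm or more frees it to swing; let go beyond the gate, it springs home to 0
- toggle_grip (a point): centre of the toggle's red plastic grip, 62 mm from the pivot when home (more by the pull). The grip is 22 mm (in the swing plane) x 14 mm (along the box's y) x 36 mm long; pinch it across the 14 mm. Its z axis points outward along the toggle, its y axis is the pivot's direction
- fixture: fixed grey holder of the roller carrier: base plate 110 x 112 mm, 10 thick, and two upright cheeks 150 mm high, 33 to 45 mm either side of the middle along its y, with black clamp knobs out to 55 mm; origin at the centre of its underside. The carrier (60 x 62 mm, 70 along the bore) leans toward the fixture's -x; its highest corner is 0.18 m above the bench
- bore_mouth (a point): centre of the yellow-ringed bore mouth in the top face of the leaning aluminium roller carrier, about 0.155 m up. Its z axis points outward along the bore, 23 to 37 degrees from vertical, leaning to the robot's left (within 30 degrees of +y in plan). Bore 24 mm wide, straight through upper cheek (24 mm), black roller (26) and lower cheek (20). The carrier is clamped hard
- axle_pin (a joint): travel of the steel axle pin (22 mm across, 72 long) out of the bore at the lower end, m: 0 as found, with its upper end 6 mm below the mouth; 0.044 when its upper end leaves the roller; 0.054 at the stop. It is stuck and slides only under about 9 N or more along the bore, and stays where it is left
- punch_grip (a point): centre of the grasping zone of the drift punch, which stands upright in its stand at the start. z axis along the punch toward its head. Round orange grip, 20 mm across, from 32 mm below to 24 mm above this point, an 8 mm steel head above that; a black hand guard, 36 mm across and 5 thick, from 37 to 32 mm below; below it a steel shank 10 mm across that ends in a flat tip 122 mm below this point. 0.2 kg
- stand_hole (a point): centre of the hole in the top of the fixed blue punch stand (70 x 70 mm top on an 80 x 80 mm foot, 95 mm above the bench). Hole 24 mm wide, straight through the 10 mm top plate with open space under it; the punch's shank hangs in it, its guard resting flat on the top, so that punch_grip is 37 mm above this point
- jar_c (a point): centre of a bystander: small violet specimen jar, 48 mm across, 57 tall
- vial_c (a point): centre of a bystander: sample vial with a red cap, 25 mm across, 65 tall
- red_bottle_c (a point): centre of a bystander: white reagent bottle with red cap, 56 mm across, 113 tall
- yellow_bottle_c (a point): centre of a bystander: white reagent bottle with yellow cap, 60 mm across, 118 tall
- blue_bottle_c (a point): centre of a bystander: white reagent bottle with blue cap, 64 mm across, 144 tall
- punch: the same drift punch as punch_grip; origin at its tip

How it is judged (in metres and radians):
On the way, in this order (a step that is already met when the one before it is completed fails the run):
1. the toggle is pulled outward at its starting side (value of joint pull above 0.006 m and value of joint toggle below 0.3 rad), for 0.05 s.
2. the toggle is flipped to the green side and has sprung home (value of joint toggle above 0.9 rad and value of joint pull below 0.004 m), for 0.1 s.
3. the axle pin is driven clear of the roller (value of joint axle_pin above 0.046 m), for 0.1 s.
At the end, for the whole second after the job is handed in: The toggle is on its green side (over 0.9 rad) and sprung home (under 4 mm), the axle pin has been driven at least 46 mm and the punch hangs upright in its stand at rest, guard on the top (within 16 mm of the hole's centre, height within 6 mm, tilt under 0.15 rad) (all of step 2 and value of joint axle_pin above 0.046 m and horizontal distance between punch_grip and stand_hole below 0.016 m and z of punch_grip in the frame of stand_hole between 0.032 and 0.043 m and angle between punch_grip's own z axis and vertical below 0.15 rad and linear speed of punch below 0.02 m/s); the robot touches nothing.
It fails at once if the pin is moved before the drive is isolated (value of joint axle_pin above 0.005 m and value of joint toggle below 0.7 rad).
It fails at once if the pin is pushed with the gripper instead of the punch (contact force between the fingers and axle_pin above 2 N).
It fails at once if a bottle, the jar or the vial is shifted more than 25 mm or tipped (distance of any of jar_c, vial_c, red_bottle_c, yellow_bottle_c, blue_bottle_c from where it was at the start of the episode above 0.025 m or angle between any of jar_c, vial_c, red_bottle_c, yellow_bottle_c, blue_bottle_c's own z axis and vertical above 0.5 rad).
It also fails if it takes over 58 s, if anything falls off the work surface, if the arm or the gripper's body presses on something with over 40 N, if the wrist force passes 120 N, or if a joint passes its speed limit or range.

## Working session

There is one attempt and no reset: what is moved stays moved. The work goes in short steps, Python scripts to look and compute and a tool call to move; the robot and the scene stay as the last step left them, time stands still between calls to the robot, and variables do not carry over. Pictures are saved under pics/ and viewed, at most 10 in all, crops included, and the job is handed in when it is done.

Besides the shell and the picture viewer there is one more tool, called after "Request:" as name(argument=value, ...) on one line, values as JSON. send_rows: Moves the arm, as the interface text tells. Its arguments: {"type":"object","properties":{"steps":{"type":"string"},"newtons":{"type":"number"}},"required":["steps"]}

```bash
mkdir -p pics
cat > h.py <<'E'
import numpy as np, cv2, sys
from workcell import robot, eyes
def cam(name):
    s=robot.read_state(); p=eyes.camera_params(name); img,d=eyes.camera(name)
    if name=="wrist":
        T=np.eye(4);T[:3,:3]=s["orientation"];T[:3,3]=s["eef_pos"];M=T@np.array(p["T_tool_cam"])
    else:
        M=np.eye(4);M[:3,:3]=p["orientation"];M[:3,3]=p["xyz"]
    return img,d,np.array(p["mtx"]),np.array(p["dist_coeffs"]),M
def cloud(d,K,D,M):
    h,w=d.shape;v,u=np.mgrid[0:h,0:w]
    n=cv2.undistortPoints(np.stack([u,v],-1).reshape(-1,1,2).astype(np.float32),K,D).reshape(h,w,2)
    P=np.stack([n[...,0]*d,-n[...,1]*d,-d],-1)
    W=P@M[:3,:3].T+M[:3,3]; W[d==0]=np.nan
    return W
def proj(X,K,D,M):
    p=(np.atleast_2d(X)-M[:3,3])@M[:3,:3]; p=p*[1,-1,-1]
    return cv2.projectPoints(p,np.zeros(3),np.zeros(3),K,D)[0].reshape(-1,2)
def save(n,img): cv2.imwrite(f"pics/{n}.png",img[...,::-1])
E
python3 - <<'E'
from h import *
np.set_printoptions(precision=1,suppress=True)
ims=[]
for c in ["scene","top"]:
    img,d,K,D,M=cam(c); W=cloud(d,K,D,M); np.savez(f"{c}.npz",img=img,W=W,K=K,D=D,M=M,d=d)
    ims.append(img); print(c,M[:3,3],M[:3,2])
    for t in ["isolator","toggle","toggle_grip","fixture","bore_mouth","axle_pin","punch_grip","stand_hole","jar_c","vial_c","red_bottle_c","yellow_bottle_c","blue_bottle_c","punch"]:
        for r in eyes.regions_of(t,c)[:2]:
            m=r["mask"]; print(t,round(r["confidence"],2),np.round(r["uv"]),m.sum(),np.nanmedian(W[m],0),np.nanmin(W[m],0),np.nanmax(W[m],0))
    save(c,img)
E
```

```text
scene [ 223.6 -741.1  839.6] [-0.3 -0.6  0.7]
isolator 0.76 [270. 165.] 998 [507.1 160.4  52.5] [466.3 138.9  -2.6] [579.9 298.7 131.4]
toggle 0.67 [258. 148.] 132 [488.8 185.7 108.3] [468.7 174.6   0.7] [529.2 298.7 131.6]
toggle 0.27 [245. 174.] 176 [432.5 182.1  46.2] [402.1 108.    8.1] [451.1 213.  114.8]
toggle_grip 0.42 [260. 150.] 96 [486.4 185.4 112.1] [471.4 179.7  77.1] [507.2 193.7 131.6]
fixture 0.95 [325. 219.] 2792 [ 539.4 -113.    71.9] [ 481.  -160.4   -2.5] [671.8  70.  172.7]
bore_mouth 0.9 [326. 200.] 959 [ 539.8 -116.5  144.5] [ 507.8 -144.2   93.5] [580.4 -48.9 172.7]
bore_mouth 0.6 [243. 173.] 182 [432.7 181.8  42.2] [402.1 114.3   5. ] [451.1 212.1 113.7]
punch_grip 0.69 [342. 298.] 382 [ 452.8 -348.3  118.4] [ 438.6 -361.2   -0.8] [ 513.4 -236.1  167.5]
punch_grip 0.63 [309. 333.] 288 [ 382.4 -350.3   47.5] [ 372.2 -357.    -0.6] [ 398.5 -296.7   68.3]
stand_hole 0.85 [335. 319.] 1864 [ 437.  -358.2   68.8] [ 406.7 -390.4   -3.5] [ 522.2 -300.7  100.2]
jar_c 0.67 [245. 170.] 167 [432.5 182.9  48.7] [414.  169.    8.9] [451.1 213.   59.9]
jar_c 0.44 [271. 166.
[... 1487 characters left out ...]
7   -4.1] [625.  -33.1 174. ]
jar_c 0.57 [209. 232.] 303 [424.8 186.9  46.2] [403.4 170.4   3.2] [449.4 223.1  60.5]
vial_c 0.61 [422. 249.] 129 [ 381.7 -337.2   63.5] [ 370.7 -353.1    3.6] [ 394.6 -329.7   72.7]
red_bottle_c 0.8 [239. 244.] 493 [385.  100.1  80.2] [356.8  80.7  -1.8] [412.7 133.6 116.9]
yellow_bottle_c 0.86 [346. 243.] 541 [ 393.8 -154.8   84.4] [ 365.5 -193.8   -4. ] [ 430.9 -125.9  122.6]
yellow_bottle_c 0.41 [244. 245.] 497 [385.1 100.1  80.2] [359.3  80.7  -2.2] [412.7 136.1 116.9]
blue_bottle_c 0.73 [230. 151.] 774 [613.8 124.   98.2] [590.9 101.3  -3.6] [684.7 183.8 146.9]
punch 0.74 [426. 214.] 230 [ 450.8 -338.1  112.1] [ 436.  -369.5   91.2] [ 472.8 -324.1  168.8]
```

Run:
```python
from h import *
np.set_printoptions(precision=3,suppress=True)
a=np.load("scene.npz");b=np.load("top.npz")
A=cv2.resize(a["img"][110:370,190:450],(400,400));B=cv2.resize(b["img"][90:300,180:460],(533,400))
A=cv2.resize(A,(400,400));cv2.imwrite("pics/c1.png",np.hstack([A,B[:, :400]])[...,::-1])
def plane(P):
    best=None;rng=np.random.default_rng(0)
    for _ in range(500):
        q=P[rng.choice(len(P),3,False)];n=np.cross(q[1]-q[0],q[2]-q[0]);l=np.linalg.norm(n)
        if l<100: continue
        n/=l; i=abs((P-q[0])@n)<2
        if best is None or i.sum()>best.sum(): best=i
    Q=P[best];c=Q.mean(0);n=np.linalg.svd(Q-c)[2][2];return c,n*np.sign(n[2]),Q
for k in (a,b):
    W=k["W"].reshape(-1,3);I=k["img"].reshape(-1,3).astype(float)
    # carrier top
    s=(abs(W[:,0]-540)<70)&(abs(W[:,1]+97)<60)&(W[:,2]>125)
    c,n,Q=plane(W[s]);print("carrier",c,n,len(Q))
    hsv=cv2.cvtColor(k["img"],cv2.COLOR_RGB2HSV).reshape(-1,3)
    y=s&(hsv[:,0]>18)&(hsv[:,0]<38)&(hsv[:,1]>120)&(hsv[:,2]>80)
    print("ring",y.sum(),W[y].mean(0),(W[y].min(0)+W[y].max(0))/2,W[y].min(0),W[y].max(0))
    # isolator top plate
    s=(abs(W[:,0]-510)<75)&(abs(W[:,1]-175)<75)&(abs(W[:,2]-54)<4)
    r=cv2.minAreaRect(W[s][:,:2].astype(np.float32));print("iso",s.sum(),r)
    s=(abs(W[:,0]-488)<35)&(abs(W[:,1]-186)<35)&(W[:,2]>85)&(hsv[:,1]>120)&((hsv[:,0]<10)|(hsv[:,0]>170))
    Q=W[s];print("grip",len(Q),Q.mean(0),np.median(Q,0),Q.min(0),Q.max(0))
    # stand top
    s=(abs(W[:,0]-450)<60)&(abs(W[:,1]+350)<60)&(abs(W[:,2]-95)<5)
    print("stand",cv2.minAreaRect(W[s][:,:2].astype(np.float32)),W[s].mean(0))
    s=(abs(W[:,0]-450)<40)&(abs(W[:,1]+345)<40)&(W[:,2]>105)
    print("punch",s.sum(),W[s].mean(0),W[s].min(0),W[s].max(0))
    # box bearings of fixture cheeks
```

```text
carrier [ 540.983 -116.136  148.847] [-0.179 -0.837  0.517] 459
ring 1 [ 490.702 -101.395  125.758] [ 490.702 -101.395  125.758] [ 490.702 -101.395  125.758] [ 490.702 -101.395  125.758]
iso 474 ((507.5409240722656, 199.82472229003906), (119.2595443725586, 127.34165954589844), 64.00721740722656)
grip 99 [484.105 186.272 114.596] [484.267 185.873 115.853] [468.703 179.689  94.264] [500.944 196.033 131.587]
stand ((451.99688720703125, -340.2877502441406), (71.5628433227539, 71.63109588623047), 17.08352279663086) [ 447.706 -346.29    95.302]
punch 224 [ 453.706 -347.081  141.621] [ 446.194 -352.569  105.363] [ 464.839 -333.803  167.506]
carrier [545.862 -80.783 155.584] [0.11  0.508 0.854] 421
ring 15 [549.974 -83.446 157.868] [548.195 -79.214 158.184] [532.78  -90.931 149.534] [563.61  -67.497 166.835]
iso 787 ((512.8113403320312, 185.16278076171875), (146.91815185546875, 102.29052734375), 18.805944442749023)
grip 82 [481.72  187.118 119.693] [481.143 186.3   122.   ] [467.233 181.665  97.344] [498.445 197.242 133.39 ]
stand ((449.661865234375, -341.275390625), (70.15872192382812, 72.69915008544922), 16.749267578125) [ 448.034 -339.176   95.453]
punch 122 [ 452.21  -338.867  147.407] [ 443.347 -351.822  105.226] [ 463.268 -331.544  168.809]
```

View pics/c1.png

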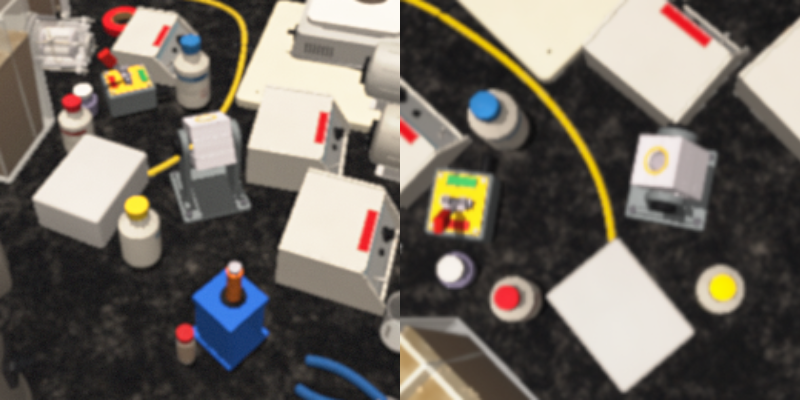

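View pics/top.png

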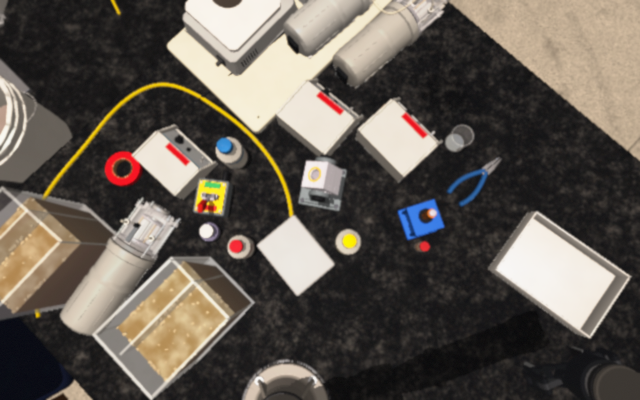

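Run:
```python
from h import *
np.set_printoptions(precision=3,suppress=True)
b=np.load("top.npz");W=b["W"];img=b["img"]
hsv=cv2.cvtColor(img,cv2.COLOR_RGB2HSV)
X=W[...,0];Y=W[...,1];Z=W[...,2]
s=(abs(X-512)<60)&(abs(Y-175)<45)&(hsv[...,0]>20)&(hsv[...,0]<35)&(hsv[...,1]>120)&(hsv[...,2]>90)&(abs(Z-54)<6)
print("yellow",s.sum(),cv2.minAreaRect(W[s][:,:2].astype(np.float32)))
g=(abs(X-512)<70)&(abs(Y-175)<60)&(hsv[...,0]>50)&(hsv[...,0]<80)&(hsv[...,1]>100)&(Z>30)
print("green",g.sum(),W[g].mean(0))
s=(X>100)&(X<700)&(Y>-550)&(Y<350)&(Z>190);
print("tall",s.sum()); 
n,l,st,c=cv2.connectedComponentsWithStats(s.astype(np.uint8))
for i in range(1,n):
    if st[i,4]>15: print(np.nanmin(W[l==i],0),np.nanmax(W[l==i],0))
# ring: intersect ring pixels with plane
y=(abs(X-545)<45)&(abs(Y+85)<45)&(hsv[...,0]>14)&(hsv[...,0]<38)&(hsv[...,1]>50)&(Z>120)
print("ring",y.sum(),W[y].mean(0),W[y].min(0),W[y].max(0)); ys,xs=np.nonzero(y);print(cv2.minEnclosingCircle(np.stack([xs,ys],1).astype(np.float32)))
s=robot.read_state();print(s["orientation"],s["eef_pos"],s["time"])
```

```text
yellow 421 ((515.4803466796875, 185.58522033691406), (70.8424301147461, 78.61287689208984), 81.7516098022461)
green 56 [543.882 181.279  55.169]
tall 14868
[107.067  78.954 190.299] [363.532 336.749 289.005]
[ 129.054 -547.523  245.962] [ 201.063 -450.942  519.678]
ring 100 [548.346 -79.638 154.657] [530.604 -93.221 144.211] [567.335 -65.116 166.835]
((313.5, 173.5), 7.905794143676758)
[[ 0.954  0.298 -0.   ]
 [ 0.298 -0.954  0.   ]
 [-0.    -0.    -1.   ]] [ 164.029 -524.969  404.67 ] 1.5
```

Request:
send_rows(steps="85 385 -272 0 0 0 0.445;85 385 -272 0 0 0 0.445;85 385 -272 0 0 0 0.445;85 385 -272 0 0 0 0.445;85 385 -272 0 0 0 0.445;85 385 -272 0 0 0 0.445;85 385 -272 0 0 0 0.445;85 385 -272 0 0 0 0.445", newtons=60)

```text
time: 2.5
eef_pos: [451.8, -147.4, 405.1]
orientation: [[0.99, -0.138, 0.001], [-0.138, -0.99, 0.001], [0.001, -0.001, -1.0]]
contact_force: [0.0, -1.5, 0.1]
grip_width: 0.997
finger_force: 0.0
```

Request:
send_rows(steps="85 -12 -301 20 0 0 0;85 -12 -301 20 0 0 0;85 -12 -301 20 0 0 0;85 -12 -301 20 0 0 0;85 -12 -301 20 0 0 0;85 -12 -301 20 0 0 0;85 -12 -301 20 0 0 0")

```text
time: 3.38
eef_pos: [481.2, 148.7, 384.5]
orientation: [[0.99, -0.142, -0.0], [-0.142, -0.99, -0.001], [-0.0, 0.001, -1.0]]
contact_force: [-0.2, -0.1, -0.2]
grip_width: 0.998
finger_force: 0.0
```

Run:
```python
from h import *
np.set_printoptions(precision=3,suppress=True)
img,d,K,D,M=cam("wrist");W=cloud(d,K,D,M);print(M,robot.read_state()["eef_pos"],(d==0).mean())
save("w1",img)
hsv=cv2.cvtColor(img,cv2.COLOR_RGB2HSV);X,Y,Z=W[...,0],W[...,1],W[...,2]
s=(abs(X-512)<60)&(abs(Y-182)<50)&(abs(Z-54)<4)
print("plate",s.sum(),cv2.minAreaRect(W[s][:,:2].astype(np.float32)))
r=(abs(X-490)<60)&(abs(Y-182)<30)&(Z>90)&(Z<140)
print("grip",r.sum(),np.median(W[r],0),W[r].min(0),W[r].max(0))
for n in ["toggle_grip","isolator"]:
    for q in eyes.regions_of(n,"wrist")[:1]:
        print(n,q["confidence"],q["uv"],np.nanmedian(W[q["mask"]],0))
```

```text
[[ -0.142   0.95    0.279 552.261]
 [ -0.99   -0.136  -0.039 139.171]
 [  0.001  -0.282   0.959 354.12 ]
 [  0.      0.      0.      1.   ]] [481.441 147.792 384.577] 0.0039296875
plate 4628 ((519.6738891601562, 192.86317443847656), (89.2078628540039, 93.86526489257812), 81.65141296386719)
grip 705 [488.31  190.262 121.078] [468.318 183.468  90.057] [502.204 200.194 130.566]
toggle_grip 0.84 [268.8, 191.5] [493.428 189.668 113.729]
isolator 0.85 [274.9, 151.9] [519.79  185.02   54.656]
```

View pics/w1.png

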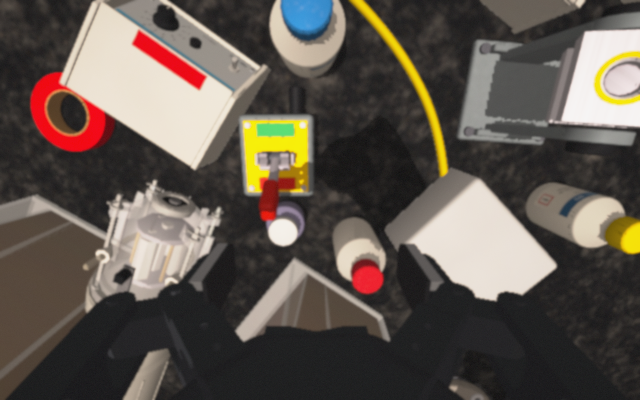

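Request:
send_rows(steps="50 -47 -43 54 0 0.2 0;50 -47 -43 54 0 0.2 0;50 -47 -43 54 0 0.2 0;50 -40 -43 88 0 0.2 0;50 -33 -43 123 0 0.2 0;50 -33 -43 123 0 0.2 0;50 -33 -43 123 0 0.2 0")

```text
time: 4.4
eef_pos: [456.2, 196.0, 263.5]
orientation: [[0.969, -0.144, 0.2], [-0.141, -0.99, -0.027], [0.201, -0.002, -0.98]]
contact_force: [-1.3, 0.7, 0.4]
grip_width: 0.585
finger_force: 0.0
```

Run:
```python
from h import *
img,d,K,D,M=cam("wrist");save("w2",img);s=robot.read_state();print(s["eef_pos"],s["orientation"],s["contact_force"])
```

```text
[455.9840033  196.39379596 263.76206492] [[ 0.96923937 -0.14310133  0.20024247]
 [-0.14056415 -0.98970588 -0.02690698]
 [ 0.20203157 -0.0020676  -0.97937683]] [0.62057484 0.34476    0.2907338 ]
```

View pics/w2.png

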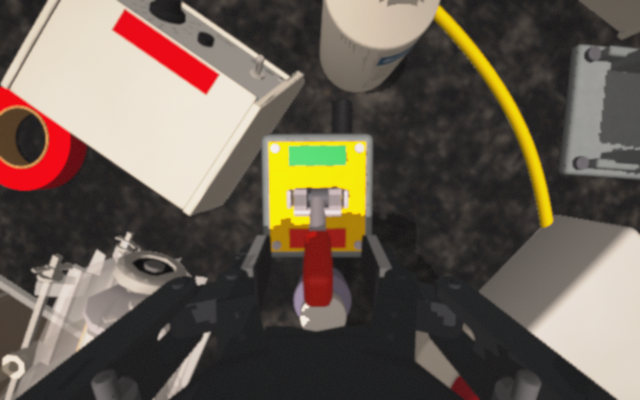

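Request:
send_rows(steps="5 0 0 0 0 0 0;5 0 0 0 0 0 0;5 0 0 0 0 0 0;5 0 0 0 0 0 0;5 0 0 0 0 0 0", newtons=60)

```text
time: 5.08
eef_pos: [454.7, 196.1, 262.9]
orientation: [[0.97, -0.142, 0.198], [-0.139, -0.99, -0.029], [0.2, 0.001, -0.98]]
contact_force: [-1.7, -2.5, 5.2]
grip_width: 0.156
finger_force: 58.4
```

Request:
send_rows(steps="5 -2.2 0 -6.6 0 0 0;5 -4.1 0 -12.3 0 0 0;5 -4.1 0 -12.3 0 0 0;5 -4.1 0 -12.3 0 0 0")

```text
time: 5.58
eef_pos: [448.8, 196.8, 273.0]
orientation: [[0.97, -0.142, 0.198], [-0.139, -0.99, -0.028], [0.2, -0.0, -0.98]]
contact_force: [5.3, -1.2, -5.2]
grip_width: 0.153
finger_force: 58.6
```

Run:
```python
import numpy as np
r=75;P=lambda f,t:np.array([r*np.sin(f)+155*np.sin(t),r*np.cos(f)+155*np.cos(t)])
p0=P(-np.pi/6,-.2)
for f in [-24,-15,-5,5,15,24,31,31]:
    t=.2*f/30;d=P(np.radians(f),t)-p0
    print(f,round(d[0]*np.cos(.2)+d[1]*np.sin(.2),1),round(d[0]*np.sin(.2)-d[1]*np.cos(.2),1),round(-(t+.2),3))
```

```text
-24 13.8 -2.0 -0.04
-15 34.7 -3.0 -0.1
-5 58.0 -1.3 -0.167
5 80.9 3.4 -0.233
15 103.1 10.9 -0.3
24 122.0 20.0 -0.36
31 135.8 28.4 -0.407
31 135.8 28.4 -0.407
```

Request:
send_rows(steps="5 13.8 0 -2 0 -0.04 0;5 34.7 0 -3 0 -0.1 0;5 58 0 -1.3 0 -0.167 0;5 81 0 3.4 0 -0.233 0;5 103 0 11 0 -0.3 0;5 122 0 20 0 -0.36 0;5 136 0 28.5 0 -0.407 0;5 136 0 28.5 0 -0.407 0")

```text
time: 6.58
eef_pos: [583.1, 178.0, 269.1]
orientation: [[0.966, -0.14, -0.217], [-0.137, -0.99, 0.028], [-0.219, 0.003, -0.976]]
contact_force: [-6.1, -1.1, -3.4]
grip_width: 0.155
finger_force: 59.1
```

Request:
send_rows(steps="35 0 0 0 0 0 0;35 0 0 0 0 0 0;35 0 0 0 0 0 0;35 0 0 0 0 0 0")

```text
time: 7.08
eef_pos: [585.8, 177.7, 272.6]
orientation: [[0.969, -0.142, -0.202], [-0.139, -0.99, 0.029], [-0.204, -0.0, -0.979]]
contact_force: [-0.7, 0.3, 0.5]
grip_width: 0.412
finger_force: 0.0
```

Run:
```python
from h import *
img,d,K,D,M=cam("wrist");save("w3",img[:,120:520])
```

```text
(no output)
```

View pics/w3.png

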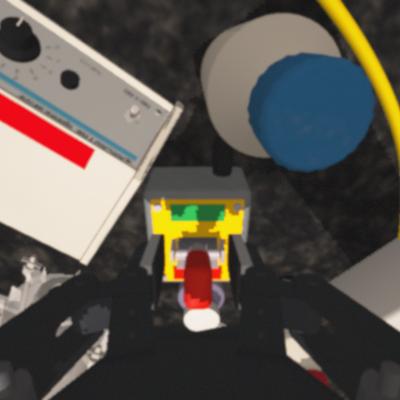

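Run:
```python
from h import *
np.set_printoptions(precision=1,suppress=True)
for c in ["wrist","scene"]:
    img,d,K,D,M=cam(c);W=cloud(d,K,D,M);hsv=cv2.cvtColor(img,cv2.COLOR_RGB2HSV)
    s=(abs(W[...,0]-520)<60)&(abs(W[...,1]-184)<16)&(W[...,2]>85)&(W[...,2]<145)&(hsv[...,1]>150)&((hsv[...,0]<8)|(hsv[...,0]>172))
    print(c,s.sum(),np.median(W[s],0),W[s].min(0),W[s].max(0))
```

```text
wrist 1444 [552.4 182.5 132.3] [540.9 175.5 102.5] [559.8 190.1 138.3]
scene 43 [540.9 176.9 123.6] [529.9 174.  108.4] [553.  199.9 139.4]
```

Run:
```python
from h import *
np.set_printoptions(precision=2,suppress=True)
img,d,K,D,M=cam("wrist");W=cloud(d,K,D,M);hsv=cv2.cvtColor(img,cv2.COLOR_RGB2HSV)
s=(abs(W[...,0]-520)<70)&(abs(W[...,1]-184)<16)&(W[...,2]>60)&(W[...,2]<150)
xb=np.array([.99,-.143]);P=W[s];a=(P[:,:2]-[516,186])@xb;z=P[:,2]-56
# profile: bin by a
for lo in range(-40,60,4):
    m=(a>=lo)&(a<lo+4)
    if m.sum()>3: print(lo,m.sum(),np.percentile(z[m],[5,50,95]))
save("w3b",cv2.resize(img[200:340,230:400],None,fx=3,fy=3))
print(robot.read_state()["time"])
```

```text
-8 29 [10.76 18.81 20.32]
-4 107 [ 7.48 17.46 20.66]
0 126 [ 4.99  6.78 20.13]
4 148 [ 4.26  5.85 22.95]
8 217 [11.84 21.15 23.48]
12 33 [17.78 21.54 24.45]
24 127 [78.27 80.94 81.87]
28 293 [46.37 79.85 81.45]
32 374 [49.22 77.43 79.62]
36 408 [57.51 75.49 78.04]
40 449 [61.96 73.05 76.64]
44 95 [51.04 69.19 83.79]
48 116 [62.26 74.25 83.22]
52 42 [77.18 80.97 90.25]
56 17 [90.69 92.74 93.85]
7.275
```

View pics/w3b.png

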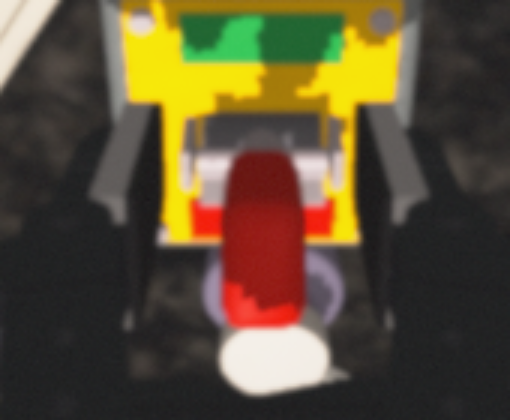

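Run:
```python
from h import *
np.set_printoptions(precision=2,suppress=True)
for c in ["wrist","scene","top"]:
    img,d,K,D,M=cam(c);W=cloud(d,K,D,M);hsv=cv2.cvtColor(img,cv2.COLOR_RGB2HSV)
    y=(abs(W[...,0]-520)<60)&(abs(W[...,1]-184)<45)&(hsv[...,0]>20)&(hsv[...,0]<35)&(hsv[...,1]>120)&(abs(W[...,2]-55)<15)
    print(c,y.sum(),np.percentile(W[y][:,2],[10,50,90]),np.median(W[y],0),robot.read_state()["eef_pos"])
    for t in ["toggle_grip"]:
        for q in eyes.regions_of(t,c)[:1]: print(q["confidence"],np.nanmedian(W[q["mask"]],0),np.nanpercentile(W[q["mask"]],[3,97],axis=0))
```

```text
wrist 2790 [53.75 54.52 55.3 ] [532.59 187.6   54.52] [585.74 177.58 272.07]
0.57 [550.06 182.91 130.62] [[519.11 175.54  70.38]
 [558.52 198.34 137.34]]
scene 186 [52.8  55.13 56.92] [510.35 173.36  55.13] [585.73 177.59 272.  ]Traceback (most recent call last):
  File "<stdin>", line 6, in <module>
    return _quantile_unchecked(
        a, q, axis, out, overwrite_input, method, keepdims, weights)
    return _ureduce(a,
                    func=_quantile_ureduce_func,
    ...<5 lines>...
                    overwrite_input=overwrite_input,
                    method=method)
    r = func(a, **kwargs)
    result = _quantile(arr,
                       quantiles=q,
    ...<2 lines>...
                       out=out,
                       weights=wgt)
    slices_having_nans = np.isnan(arr[-1, ...])
                                  ~~~^^^^^^^^^
IndexError: index -1 is out of bounds for axis 0 with size 0
```

Request:
send_rows(steps="5 0 0 0 0 0 0;5 0 0 0 0 0 0;5 0 0 0 0 0 0;5 1.2 0 -3.8 0 0 0;5 2.5 0 -7.6 0 0 0;5 7 0 -6 0 -0.05 0;5 12 0 -4.5 0 -0.1 0;5 12 0 -4.5 0 -0.1 0")

```text
time: 8.52
eef_pos: [600.0, 174.9, 272.6]
orientation: [[0.944, -0.144, -0.296], [-0.137, -0.99, 0.042], [-0.299, 0.0, -0.954]]
contact_force: [3.8, -1.2, -8.1]
grip_width: 0.149
finger_force: 58.6
```

Request:
send_rows(steps="5 4 0 1 0 0 0;5 4 0 1 0 0 0;5 2.5 0 7.5 0 0 0;5 1 0 14.5 0 0 0;5 1 0 14.5 0 0 0")

```text
time: 9.15
eef_pos: [598.2, 174.8, 265.7]
orientation: [[0.947, -0.145, -0.286], [-0.138, -0.989, 0.044], [-0.289, -0.002, -0.957]]
contact_force: [7.5, -4.7, 5.0]
grip_width: 0.154
finger_force: 61.0
```

```bash
cat > tg.py <<'E'
from h import *
np.set_printoptions(precision=2,suppress=True)
img,d,K,D,M=cam("wrist");W=cloud(d,K,D,M)
s=(abs(W[...,0]-520)<70)&(abs(W[...,1]-184)<12)&(W[...,2]>60)&(W[...,2]<150)
xb=np.array([.99,-.143]);P=W[s];a=(P[:,:2]-[516,186])@xb;z=P[:,2]-56
for lo in range(-8,60,4):
    m=(a>=lo)&(a<lo+4)
    if m.sum()>3: print(lo,m.sum(),np.percentile(z[m],[5,50,95]))
E
python3 tg.py
```

```text
0 29 [5.05 6.66 7.4 ]
4 60 [4.08 5.23 9.23]
8 94 [ 8.69 17.09 19.78]
12 46 [16.31 20.92 23.85]
16 9 [24.38 25.72 26.34]
24 87 [75.79 78.03 78.61]
28 280 [42.65 76.74 78.34]
32 448 [45.35 74.55 82.24]
36 535 [54.17 72.99 90.96]
40 659 [61.54 70.61 90.34]
44 416 [46.16 59.3  89.23]
48 435 [58.44 68.08 86.56]
52 241 [70.67 75.64 84.42]
56 392 [81.38 86.92 92.06]
```

Request:
send_rows(steps="35 0 0 0 0 0 0;35 0 0 0 0 0 0;35 0 0 0 0 0 0;35 0 0 0 0 0 0;35 0 0 -60 0 0 0;35 0 0 -100 0 0.2 0;35 0 0 -100 0 0.2 0")

```text
time: 10.07
eef_pos: [625.3, 173.3, 360.3]
orientation: [[0.985, -0.141, -0.096], [-0.14, -0.99, 0.018], [-0.097, -0.005, -0.995]]
contact_force: [-0.3, 0.3, -1.0]
grip_width: 0.409
finger_force: 0.0
```

```bash
cat >> tg.py <<'E'
hsv=cv2.cvtColor(img,cv2.COLOR_RGB2HSV)
X,Y,Z=W[...,0],W[...,1],W[...,2]
y=(abs(X-516)<65)&(abs(Y-186)<60)&(abs(Z-54)<4)&(hsv[...,1]>90)
Q=(W[y][:,:2]-[516,186])@np.array([[.99,.143],[-.143,.99]])
print("plate ext",np.percentile(Q,[0.5,99.5],axis=0),y.sum())
r=(abs(X-530)<50)&(abs(Y-184)<20)&(Z>85)&(Z<150)&(hsv[...,1]>150)&((hsv[...,0]<8)|(hsv[...,0]>172))
Q=np.c_[(W[r][:,:2]-[516,186])@np.array([[.99,.143],[-.143,.99]]),W[r][:,2]]
print("red ext",np.percentile(Q,[1,99],axis=0),r.sum())
E
python3 tg.py
```

```text
-8 11 [18.2  19.15 20.64]
-4 24 [15.85 17.74 20.15]
0 9 [18.95 19.99 20.68]
4 33 [ 4.68 17.6  20.13]
8 28 [12.86 15.66 17.33]
28 54 [71.21 73.54 74.54]
32 94 [40.89 72.   73.99]
36 91 [50.55 69.95 71.54]
40 97 [54.15 67.82 69.97]
44 77 [61.19 65.23 67.35]
plate ext [[-42.46 -32.34]
 [ 39.03  36.23]] 2688
red ext [[ 28.73  -3.86 116.84]
 [ 46.68   8.13 130.59]] 366
```

Request:
send_rows(steps="50 0 0 -50 0 0.1 0;50 -100 289 -42 0 0.1 0;50 -100 289 -42 0 0.1 0;50 -100 289 -42 0 0.1 0;50 -100 289 -42 0 0.1 0;50 -100 289 -42 0 0.1 0;50 -100 289 -42 0 0.1 0;50 -100 289 -42 0 0.1 0")

```text
time: 11.12
eef_pos: [489.5, -100.2, 406.4]
orientation: [[0.99, -0.142, -0.01], [-0.142, -0.99, 0.003], [-0.01, -0.002, -1.0]]
contact_force: [1.0, -0.8, -0.1]
grip_width: 0.584
finger_force: 0.0
```

```bash
cat > bore.py <<'E'
from h import *
np.set_printoptions(precision=3,suppress=True)
def fitplane(P,it=400):
    best=None;rng=np.random.default_rng(0)
    for _ in range(it):
        q=P[rng.choice(len(P),3,False)];n=np.cross(q[1]-q[0],q[2]-q[0]);l=np.linalg.norm(n)
        if l<200: continue
        i=abs((P-q[0])@(n/l))<1.5
        if best is None or i.sum()>best.sum(): best=i
    Q=P[best];c=Q.mean(0);n=np.linalg.svd(Q-c)[2][2];return c,n*np.sign(n[2]),len(Q)
def run():
    img,d,K,D,M=cam("wrist");W=cloud(d,K,D,M);hsv=cv2.cvtColor(img,cv2.COLOR_RGB2HSV)
    X,Y,Z=W[...,0],W[...,1],W[...,2]
    s=(abs(X-545)<60)&(abs(Y+85)<50)&(Z>125)
    c,n,k=fitplane(W[s]);print("plane",c,n,k,"tilt deg",np.degrees(np.arccos(n[2])))
    y=s&(hsv[...,0]>18)&(hsv[...,0]<36)&(hsv[...,1]>110)&(hsv[...,2]>80)
    # ring pixel rays onto plane
    u=np.argwhere(y)[:,::-1].astype(np.float32)
    nn=cv2.undistortPoints(u.reshape(-1,1,2),K,D).reshape(-1,2)
    r=np.c_[nn[:,0],-nn[:,1],-np.ones(len(nn))]@M[:3,:3].T;o=M[:3,3]
    P=o+r*(((c-o)@n)/(r@n))[:,None]
    e1=np.cross([0,1,0],n);e1/=np.linalg.norm(e1);e2=np.cross(n,e1)
    q=np.c_[(P-c)@e1,(P-c)@e2]
    ce,rad=cv2.minEnclosingCircle(q.astype(np.float32))
    A=np.c_[2*q,np.ones(len(q))];s1=np.linalg.lstsq(A,(q**2).sum(1),rcond=None)[0]
    print("ring n",len(q),"enc",c+ce[0]*e1+ce[1]*e2,rad,"lsq",c+s1[0]*e1+s1[1]*e2,np.sqrt(s1[2]+s1[:2]@s1[:2]))
    return img
if __name__=="__main__":
    img=run();save("b1",img);print(robot.read_state()["eef_pos"],robot.read_state()["q"])
E
python3 bore.py
```

```text
plane [502.942 -79.343 310.93 ] [-0.988  0.157  0.001] 16082 tilt deg 89.94779235853785
ring n 485 enc [   532.629    169.237 -10322.008] 47891.26171875 lsq [ -51905.94  -329607.974  -53951.998] 338136.7532568407
[489.962 -99.208 406.624] [ 0.544  0.243 -0.462  1.622  0.109  1.312 -1.646]
```

```bash
sed -i 's/(Z>125)/(Z>125)\&(Z<190)/' bore.py; python3 bore.py
```

```text
plane [549.717 -80.281 156.95 ] [0.108 0.505 0.857] 4375 tilt deg 31.065978215599277
ring n 476 enc [541.763 -68.064 150.75 ] 30.258987426757812 lsq [548.657 -77.1   155.209] 15.92186930021549
[490.206 -98.787 406.853] [ 0.543  0.243 -0.462  1.622  0.109  1.312 -1.646]
```

```bash
sed -i 's/^    A=np.c_\[2\*q.*/    for _ in range(4):\n        A=np.c_[2*q,np.ones(len(q))];s1=np.linalg.lstsq(A,(q**2).sum(1),rcond=None)[0];R=np.sqrt(s1[2]+s1[:2]@s1[:2]);q=q[abs(np.linalg.norm(q-s1[:2],axis=1)-R)<4]\n    ce,rad=cv2.minEnclosingCircle(q.astype(np.float32))/' bore.py; python3 bore.py
```

```text
plane [549.802 -80.359 157.01 ] [0.106 0.506 0.856] 4322 tilt deg 31.12087501413696
ring n 480 enc [549.061 -77.662 155.508] 17.488168716430664 lsq [549.058 -77.578 155.459] 15.762269462373007
[490.331 -98.688 407.039] [ 0.543  0.243 -0.462  1.621  0.109  1.312 -1.646]
```

View pics/b1.png

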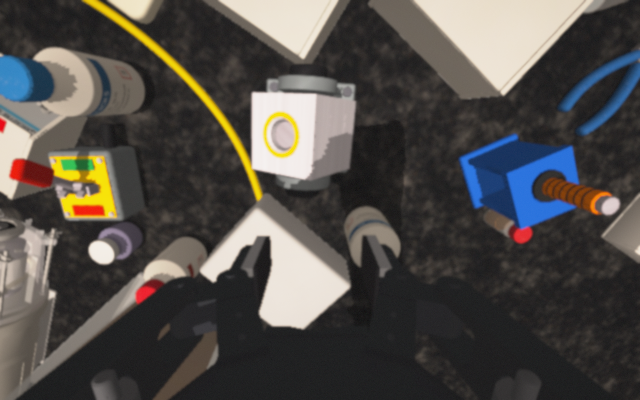

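Request:
send_rows(steps="70 -36 243 0 0 0 0;70 -36 243 0 0 0 0;70 -36 243 0 0 0 0;70 -36 243 0 0 0 0;70 -36 243 0 0 0 0;70 -36 243 0 0 0 0")

```text
time: 12.02
eef_pos: [420.9, -334.8, 407.4]
orientation: [[0.99, -0.139, -0.007], [-0.139, -0.99, 0.003], [-0.007, -0.002, -1.0]]
contact_force: [-1.0, 1.0, 0.6]
grip_width: 0.821
finger_force: 0.0
```

```bash
cat > pn.py <<'E'
from h import *
np.set_printoptions(precision=2,suppress=True)
img,d,K,D,M=cam("wrist");W=cloud(d,K,D,M);hsv=cv2.cvtColor(img,cv2.COLOR_RGB2HSV)
X,Y,Z=W[...,0],W[...,1],W[...,2]
b=(abs(X-450)<50)&(abs(Y+340)<50)&(abs(Z-95)<3)&(hsv[...,0]>100)&(hsv[...,0]<130)&(hsv[...,1]>120)
print("stand",cv2.minAreaRect(W[b][:,:2].astype(np.float32)),b.sum())
o=(abs(X-450)<40)&(abs(Y+340)<40)&(Z>105)&(Z<175)
for z in range(105,175,10):
    m=o&(Z>=z)&(Z<z+10); P=W[m]
    if len(P)>5: print(z,len(P),P.mean(0),P.min(0),P.max(0))
s=robot.read_state();print(s["eef_pos"],s["orientation"],s["q"])
E
python3 pn.py
```

```text
stand ((451.83648681640625, -339.3437805175781), (70.17886352539062, 70.15673828125), 16.76984405517578) 3668
105 16 [ 464.24 -340.86  109.68] [ 459.54 -349.59  107.05] [ 465.94 -331.4   114.99]
115 30 [ 464.02 -341.76  120.18] [ 458.02 -350.74  115.71] [ 465.95 -332.68  124.47]
125 20 [ 464.47 -340.76  131.23] [ 460.88 -348.45  125.02] [ 465.92 -332.14  133.59]
135 23 [ 464.3  -341.14  139.97] [ 460.94 -349.61  136.25] [ 465.85 -332.41  143.26]
145 51 [ 462.4  -341.84  150.13] [ 446.71 -350.98  145.67] [ 465.88 -331.66  154.84]
155 411 [ 456.93 -341.01  161.48] [ 446.19 -350.46  155.08] [ 465.43 -331.3   164.99]
165 47 [ 456.71 -341.88  165.31] [ 449.91 -347.8   165.02] [ 463.1  -334.88  166.14]
[ 421.29 -333.96  407.61] [[ 0.99 -0.14 -0.01]
 [-0.14 -0.99  0.  ]
 [-0.01 -0.   -1.  ]] [ 0.88  0.3  -0.31  1.53  0.1   1.33 -1.15]
```

Request:
send_rows(steps="70 36 2 40 0 0.008 0;70 36 2 90 0 0.008 0;70 36 2 128 0 0.008 0;70 36 2 128 0 0.008 0;70 36 2 128 0 0.008 0;5 36 2 128 0 0.008 0;5 36 2 128 0 0.008 0;5 36 2 128 0 0.008 0", newtons=90)

```text
time: 13.08
eef_pos: [454.6, -343.1, 280.9]
orientation: [[0.99, -0.142, 0.003], [-0.142, -0.99, -0.001], [0.003, 0.001, -1.0]]
contact_force: [0.2, -0.5, -1.1]
grip_width: 0.211
finger_force: 87.8
```

Request:
send_rows(steps="5 0 0 0 0 0 0;5 0 0 0 0 0 0;5 0 0 0 0 0 0")

```text
time: 13.45
eef_pos: [454.6, -343.1, 280.9]
orientation: [[0.99, -0.142, 0.002], [-0.142, -0.99, -0.001], [0.003, 0.001, -1.0]]
contact_force: [-1.8, 1.7, 6.2]
grip_width: 0.211
finger_force: 87.6
```

Request:
send_rows(steps="5 0 0 -30 0 0 0;5 0 0 -70 0 0 0;5 0 0 -120 0 0 0;5 0 0 -170 0 0 0;5 0 0 -195 0 0 0;5 0 0 -195 0 0 0")

```text
time: 14.2
eef_pos: [454.4, -343.2, 476.1]
orientation: [[0.99, -0.142, 0.004], [-0.142, -0.99, -0.003], [0.004, 0.002, -1.0]]
contact_force: [0.2, 0.6, -2.3]
grip_width: 0.213
finger_force: 87.9
```

Request:
send_rows(steps="5 8 -50 -5 -0.06 -0.004 0;5 17 -110 -5 -0.14 -0.009 0;5 26 -170 -5 -0.21 -0.013 0;5 35 -230 -5 -0.29 -0.018 0;5 44 -290 -5 -0.36 -0.023 0;5 53 -350 -5 -0.43 -0.028 0;5 61 -400 -5 -0.5 -0.032 0;5 66 -437 -5 -0.542 -0.035 0")

```text
time: 15.2
eef_pos: [581.5, 83.5, 476.2]
orientation: [[0.989, -0.106, -0.108], [-0.146, -0.849, -0.507], [-0.038, 0.517, -0.855]]
contact_force: [0.5, -0.6, -2.6]
grip_width: 0.213
finger_force: 88.0
```

Run:
```python
from h import *
np.set_printoptions(precision=3,suppress=True)
s=robot.read_state();print(s["eef_pos"],s["orientation"],s["q"],s["time"],s["contact_force"])
import bore
img=bore.run()
p,d,K,D,M=cam("scene"); 
T=s["orientation"];t=np.array(s["eef_pos"]);tip=t+np.array(T)[:,2]*271
c=proj(tip,K,D,M)[0];print("tip",tip,c)
x,y=map(int,c);A=p[max(0,y-110):y+50,x-100:x+100].copy()
B=img[100:400,100:500]
cv2.imwrite("pics/t1.png",np.hstack([cv2.resize(A,(375,300)),cv2.resize(B,(400,300))])[...,::-1])
```

```text
[581.541  83.497 476.168] [[ 0.989 -0.106 -0.108]
 [-0.146 -0.849 -0.507]
 [-0.038  0.517 -0.855]] [-0.046  0.502 -0.456  1.173  0.648  1.847 -2.123] 15.2 [ 0.461 -0.593 -2.608]
plane [550.292 -77.15  155.031] [0.102 0.503 0.858] 2016 tilt deg 30.858443019698736
ring n 217 enc [548.898 -77.616 155.47 ] 17.041034698486328 lsq [548.878 -77.436 155.368] 15.46101102479624
tip [552.4   -53.933 244.425] [318.647 151.195]
```

View pics/t1.png

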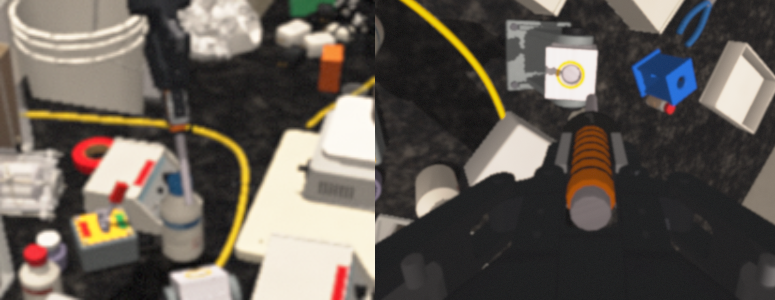

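```bash
cat > tip.py <<'E'
from h import *
np.set_printoptions(precision=2,suppress=True)
img,d,K,D,M=cam("wrist");W=cloud(d,K,D,M);s=robot.read_state();R=np.array(s["orientation"]);t=np.array(s["eef_pos"])
L=(W-t)@R
for z in range(185,285,8):
    m=(abs(L[...,0])<30)&(abs(L[...,1])<25)&(L[...,2]>=z)&(L[...,2]<z+8)
    P=L[m]
    if len(P)>5: print(z,len(P),"x max",np.percentile(P[:,0],[50,95]),"y",np.percentile(P[:,1],[3,50,97]),P[:,2].max())
n=np.array([.106,.505,.857]);n/=np.linalg.norm(n)
mouth=np.array([549,-77.6,155.5]);print("mouth in tool",(mouth-t)@R,"n",n@R)
E
python3 tip.py
```

```text
217 13 x max [4.78 5.15] y [-7.52 -4.11 -2.14] 224.96317832440374
225 37 x max [4.4  5.13] y [-8.66 -4.85 -0.28] 232.01874475601875
233 37 x max [4.23 5.02] y [-8.84 -4.9  -0.15] 240.92512178516793
241 33 x max [4.18 5.1 ] y [-9.08 -4.15 -0.07] 248.43818400178546
249 32 x max [4.21 5.  ] y [-9.22 -5.    0.03] 256.8118210889716
257 26 x max [4.3  5.11] y [-9.41 -5.07 -0.71] 264.9539807752943
265 9 x max [4.37 4.81] y [-9.1  -4.19 -0.83] 267.6044450948296
mouth in tool [  3.47 -24.35 359.3 ] n [-0.  0. -1.]
```

Request:
send_rows(steps="5 3.5 -20.5 20 0 0 0;5 3.5 -20.5 40 0 0 0;5 3.5 -20.5 60 0 0 0;5 3.5 -20.5 75 0 0 0;5 3.5 -20.5 75 0 0 0;5 3.5 -20.5 75 0 0 0")

```text
time: 16.1
eef_pos: [579.3, 59.2, 405.2]
orientation: [[0.988, -0.113, -0.104], [-0.151, -0.85, -0.505], [-0.031, 0.515, -0.856]]
contact_force: [-0.7, -0.6, -2.1]
grip_width: 0.212
finger_force: 88.2
```

```bash
python3 tip.py
python3 - <<'E'
import sys;sys.path.insert(0,".")
from h import *
import bore
np.set_printoptions(precision=2,suppress=True)
img=bore.run();save("t2",cv2.resize(img[150:300,230:400],None,fx=3,fy=3));s=robot.read_state();print(s["q"],s["eef_pos"],s["contact_force"])
E
```

```text
217 8 x max [4.59 5.  ] y [-3.59 -1.14  1.29] 224.91927935741828
225 37 x max [4.44 5.1 ] y [-4.62 -0.78  3.7 ] 232.93967684314438
233 37 x max [4.44 5.22] y [-4.64 -0.03  3.85] 240.75393784993184
241 36 x max [4.2  5.07] y [-4.89 -0.42  4.03] 248.98447177687467
249 28 x max [4.26 5.05] y [-5.03 -0.43  4.13] 256.55486995807354
257 29 x max [4.24 5.02] y [-5.24 -0.88  3.43] 264.9188279907007
265 14 x max [4.23 4.81] y [-5.03  0.44  3.56] 269.03383831739535
281 1875 x max [11.08 27.28] y [-24.1    2.82  20.37] 288.98808105462484
mouth in tool [ -1.61  -8.67 286.63] n [ 0.  0. -1.]
plane [555.56 -76.67 154.15] [0.1  0.5  0.86] 2624 tilt deg 30.939678373536207
ring n 303 enc [548.62 -77.5  155.48] 17.52894401550293 lsq [548.9  -77.44 155.41] 15.606800079130439
[ 0.01  0.51 -0.45  1.34  0.65  1.68 -2.18] [579.34  59.77 405.59] [-0.7  -1.14 -2.44]
```

View pics/t2.png

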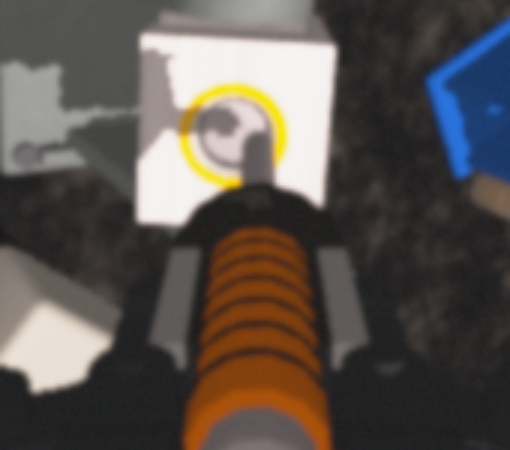

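Request:
send_rows(steps="5 -1.5 -8 0 0 0 0;5 -1.5 -8 8 0 0 0;5 -1.5 -8 8 0 0 0;5 -1.5 -8 8 0 0 0")

```text
time: 16.7
eef_pos: [577.8, 61.9, 393.7]
orientation: [[0.988, -0.113, -0.106], [-0.151, -0.849, -0.506], [-0.032, 0.516, -0.856]]
contact_force: [0.2, 0.1, -2.1]
grip_width: 0.213
finger_force: 88.2
```

```bash
python3 tip.py|tail -4;  python3 - <<'E'
import sys;sys.path.insert(0,".")
from h import *
import bore
np.set_printoptions(precision=2,suppress=True)
img=bore.run();save("t3",cv2.resize(img[150:300,230:400],None,fx=3,fy=3));s=robot.read_state();print(s["q"],s["eef_pos"],s["contact_force"])
E
```

```text
265 14 x max [4.35 4.71] y [-5.27 -0.69  3.32] 269.02232914872735
273 2232 x max [11.24 28.17] y [-23.96   2.45  23.91] 280.9944712319568
281 331 x max [ 2.11 10.67] y [-11.65  -1.19  17.61] 288.7785849514258
mouth in tool [  0.25  -1.17 277.76] n [ 0.  0. -1.]
plane [555.55 -77.96 154.78] [0.1  0.5  0.86] 2811 tilt deg 30.928291008581706
ring n 348 enc [548.48 -77.82 155.54] 17.700820922851562 lsq [548.85 -77.55 155.34] 15.655985549762224
[ 0.    0.51 -0.45  1.36  0.65  1.66 -2.2 ] [577.84  62.02 393.99] [ 0.61 -0.38 -2.67]
```

Request:
send_rows(steps="5 0.3 -0.5 5 0 0 0;5 0.3 -0.5 11 0 0 0;5 0.3 -0.5 17 0 0 0;5 0.3 -0.5 22 0 0 0;5 0.3 -0.5 27 0 0 0")

```text
time: 17.42
eef_pos: [575.2, 49.9, 372.5]
orientation: [[0.988, -0.113, -0.102], [-0.15, -0.85, -0.506], [-0.03, 0.515, -0.857]]
contact_force: [-0.7, 4.0, 6.3]
grip_width: 0.211
finger_force: 88.9
```

Request:
send_rows(steps="5 0 0 6 0 0 0;5 0 0 12 0 0 0;5 0 0 18 0 0 0;5 0 0 24 0 0 0;5 0 0 30 0 0 0;5 0 0 35 0 0 0;5 0 0 39 0 0 0;5 0 0 39 0 0 0")

```text
time: 18.42
eef_pos: [571.2, 29.9, 338.4]
orientation: [[0.988, -0.113, -0.103], [-0.15, -0.85, -0.506], [-0.03, 0.515, -0.857]]
contact_force: [-1.3, 3.7, 4.9]
grip_width: 0.211
finger_force: 89.0
```

```bash
python3 tip.py|tail -1;python3 - <<'E'
import sys;sys.path.insert(0,".")
from h import *
print(robot.read_state()["contact_force"],robot.read_state()["eef_pos"])
E
```

```text
mouth in tool [ -0.31  -0.38 213.3 ] n [ 0.  0. -1.]
[-0.11684238  2.95673436  5.37108585] [571.25551673  29.88605299 338.39335641]
```

Request:
send_rows(steps="5 0 0 2 0 0 0;5 0 0 4 0 0 0;5 0 0 6 0 0 0;5 0 0 6 0 0 0")

```text
time: 18.98
eef_pos: [570.8, 28.1, 335.3]
orientation: [[0.988, -0.113, -0.101], [-0.149, -0.85, -0.506], [-0.028, 0.515, -0.857]]
contact_force: [-1.3, 7.0, 13.4]
grip_width: 0.209
finger_force: 90.3
```

Request:
send_rows(steps="5 0 0 -10 0 0 0;5 0 0 -28 0 0 0;5 0 0 -50 0 0 0;5 0 0 -75 0 0 0;5 0 0 -105 0 0 0;5 0 0 -140 0 0 0;5 0 0 -140 0 0 0")

```text
time: 19.85
eef_pos: [585.5, 99.0, 453.8]
orientation: [[0.989, -0.113, -0.1], [-0.148, -0.851, -0.504], [-0.028, 0.513, -0.858]]
contact_force: [0.1, -0.6, -2.8]
grip_width: 0.211
finger_force: 88.3
```

Run:
```python
from h import *
from scipy.spatial.transform import Rotation as Ro
np.set_printoptions(precision=3,suppress=True)
s=robot.read_state();R=np.array(s["orientation"]);t=np.array(s["eef_pos"]);print(t,R,s["q"])
x=np.array([.99,-.142,0]);x/=np.linalg.norm(x);y=np.array([x[1],-x[0],0]);G=np.c_[x,y,[0,0,-1]]
print("rot",Ro.from_matrix(R.T@G).as_rotvec(),"shift",R.T@(np.array([452,-341,490])-t))
```

```text
[585.549  99.048 453.774] [[ 0.989 -0.113 -0.1  ]
 [-0.148 -0.851 -0.504]
 [-0.028  0.513 -0.858]] [-0.065  0.524 -0.459  1.194  0.645  1.814 -2.173]
rot [0.538 0.029 0.002] shift [-67.981 408.188 203.84 ]
```

Request:
send_rows(steps="5 -7 43 5 0.05 0.003 0;5 -17 102 40 0.13 0.007 0;5 -26 155 67 0.2 0.011 0;5 -36 214 97 0.28 0.015 0;5 -45 270 127 0.36 0.019 0;5 -54 325 155 0.43 0.023 0;5 -63 378 183 0.5 0.027 0;5 -68 408 204 0.538 0.029 0")

```text
time: 20.85
eef_pos: [447.3, -347.2, 488.2]
orientation: [[0.989, -0.15, -0.009], [-0.15, -0.989, -0.003], [-0.008, 0.004, -1.0]]
contact_force: [0.5, 0.4, -2.2]
grip_width: 0.206
finger_force: 88.5
```

Request:
send_rows(steps="5 0 0 0 0 0 0;5 0 0 0 0 0 0;5 0 0 0 0 0 0")

```text
time: 21.22
eef_pos: [451.3, -340.8, 489.3]
orientation: [[0.99, -0.14, -0.006], [-0.14, -0.99, -0.002], [-0.006, 0.003, -1.0]]
contact_force: [0.4, -0.2, -3.2]
grip_width: 0.214
finger_force: 88.5
```

```bash
cat > st.py <<'E'
from h import *
np.set_printoptions(precision=2,suppress=True)
s=robot.read_state();R=np.array(s["orientation"]);t=np.array(s["eef_pos"])
img,d,K,D,M=cam("wrist");W=cloud(d,K,D,M);hsv=cv2.cvtColor(img,cv2.COLOR_RGB2HSV)
X,Y,Z=W[...,0],W[...,1],W[...,2]
b=(abs(X-450)<60)&(abs(Y+340)<60)&(abs(Z-95)<4)&(hsv[...,0]>100)&(hsv[...,0]<130)&(hsv[...,1]>120)
print("stand",cv2.minAreaRect(W[b][:,:2].astype(np.float32)),b.sum())
L=(W-t)@R
for z in (225,245,260):
    m=(abs(L[...,0])<30)&(abs(L[...,1])<25)&(L[...,2]>=z)&(L[...,2]<z+10);P=L[m];Q=W[m]
    if len(P)>5: print(z,len(P),"x",np.percentile(P[:,0],95)-5,"y",np.percentile(P[:,1],[3,97]).mean(),P[:,2].max(),Q.mean(0))
print(t,R)
E
python3 st.py
```

```text
stand ((451.46295166015625, -339.3119201660156), (70.80364990234375, 69.92634582519531), 16.731769561767578) 2462
225 50 x 0.31091765157590245 y -1.0110416343817366 234.97893881612345 [ 454.45 -340.94  259.41]
245 37 x 0.16865035343384616 y -1.0688419714663293 254.961673607707 [ 453.91 -340.85  238.98]
260 31 x 0.13105425472683763 y -1.4501589794047185 269.7800891512028 [ 453.94 -340.66  224.75]
[ 451.27 -340.83  489.29] [[ 0.99 -0.14 -0.01]
 [-0.14 -0.99 -0.  ]
 [-0.01  0.   -1.  ]]
```

Request:
send_rows(steps="5 0 -0.7 45 0 0.006 0;5 0 -0.7 95 0 0.006 0;5 0.5 -0.7 115 0 0.006 0;5 0.5 -0.7 115 0 0.006 0;5 1 -0.7 140 0 0.006 0;5 1 -0.7 165 0 0.006 0;5 1.2 -0.7 190 0 0.006 0;5 1.2 -0.7 200 0 0.006 0")

```text
time: 22.28
eef_pos: [451.4, -342.2, 290.0]
orientation: [[0.99, -0.142, 0.001], [-0.142, -0.99, -0.004], [0.002, 0.004, -1.0]]
contact_force: [0.7, -0.3, -1.3]
grip_width: 0.215
finger_force: 88.6
```

Request:
send_rows(steps="5 0 0 4 0 0 0;5 0 0 8 0 0 0;5 0 0 8 0 0 0;5 0 0 8 0 0 0")

```text
time: 22.78
eef_pos: [451.1, -342.9, 282.4]
orientation: [[0.99, -0.143, 0.002], [-0.143, -0.99, -0.005], [0.002, 0.005, -1.0]]
contact_force: [-0.9, 0.0, -1.2]
grip_width: 0.211
finger_force: 88.6
```

Request:
send_rows(steps="5 0 -2 1.5 0 0 0;5 0 -2 1.5 0 0 0;60 0 -2 1.5 0 0 0;60 0 -2 1.5 0 0 0;60 0 -2 1.5 0 0 0;60 0 -2 1.5 0 0 0;60 0 -2 1.5 0 0 0")

```text
time: 23.65
eef_pos: [451.2, -340.7, 280.2]
orientation: [[0.99, -0.143, 0.001], [-0.143, -0.99, -0.004], [0.001, 0.004, -1.0]]
contact_force: [0.1, 0.6, -0.5]
grip_width: 0.703
finger_force: 0.0
```

Request:
send_rows(steps="60 0 0 -30 0 0 0;60 0 0 -80 0 0 0;60 -30 0 -130 0 0 0;60 -30 0 -130 0 0 0;60 -30 0 -130 0 0 0")

```text
time: 24.28
eef_pos: [421.3, -335.8, 409.9]
orientation: [[0.99, -0.143, 0.001], [-0.143, -0.99, -0.004], [0.001, 0.004, -1.0]]
contact_force: [0.2, -0.9, 0.1]
grip_width: 0.7
finger_force: 0.0
```

```bash
python3 pn.py
python3 - <<'E'
from h import *
np.set_printoptions(precision=1,suppress=True)
o=np.load("scene.npz");img,d,K,D,M=cam("scene");img2=cam("top")[0]
W=cloud(d,K,D,M);s=(abs(W[...,0]-525)<70)&(abs(W[...,1]-184)<20)&(W[...,2]>85)&(W[...,2]<150);print("toggle",W[s].min(0),W[s].max(0))
cv2.imwrite("pics/end.png",np.hstack([cv2.resize(img[110:370,190:450],(400,400)),cv2.resize(img2[90:300,180:460],(400,300)).copy() if 0 else cv2.resize(img2[90:300,180:440],(400,400))])[...,::-1])
E
```

```text
stand ((451.71807861328125, -339.2371520996094), (70.3364486694336, 70.32255554199219), 16.670175552368164) 3564
105 19 [ 460.61 -342.33  109.5 ] [ 457.63 -349.57  106.81] [ 462.08 -333.99  114.91]
115 30 [ 459.97 -341.76  120.05] [ 454.63 -350.82  115.11] [ 462.02 -332.14  124.65]
125 25 [ 460.34 -342.6   130.85] [ 454.08 -351.03  125.16] [ 462.23 -333.6   134.5 ]
135 23 [ 460.39 -341.76  139.87] [ 456.39 -350.1   135.21] [ 462.3  -332.79  142.45]
145 47 [ 459.77 -341.48  150.12] [ 451.3  -350.89  145.39] [ 462.37 -331.39  154.9 ]
155 397 [ 453.43 -341.31  161.44] [ 442.56 -350.72  155.01] [ 461.9  -331.62  165.  ]
165 48 [ 453.06 -341.25  165.29] [ 445.85 -347.44  165.02] [ 459.14 -335.17  166.01]
[ 421.3  -335.61  408.98] [[ 0.99 -0.14 -0.  ]
 [-0.14 -0.99 -0.  ]
 [-0.    0.   -1.  ]] [ 0.9   0.31 -0.34  1.52  0.11  1.33 -1.16]
toggle [526.7 171.   86.2] [561.8 188.2 131.4]
```

View pics/end.png

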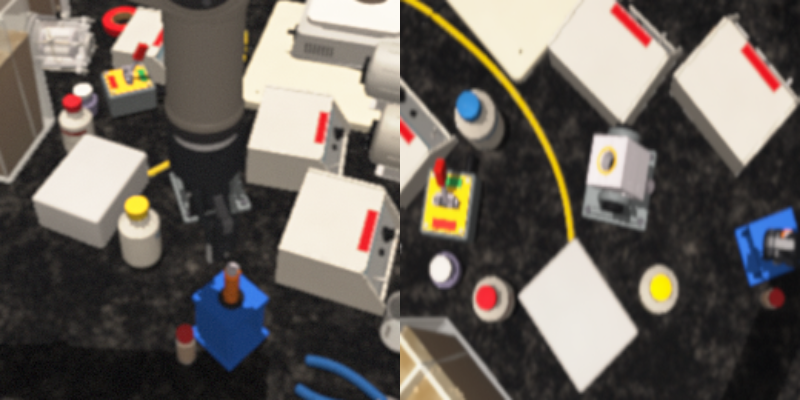

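The pictures show the punch upright in its stand at the same height as before, the toggle leaning to green and at its home height, and all the bystanders still standing. The bore is dark, so the pin has gone down. Handing in.

```bash
python3 -c "
from workcell import robot
print(robot.finish_job())"
```

```text
the job is handed in; nothing more can be done
None
```

I handed the job in at about 24 s; it returned no verdict. By my measurements, the toggle is on green and home, the pin was driven to its stop, the punch is back in its stand, and the bottles, jar and vial are still standing.

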